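Close the rows of dishes before plating

TASK

Two dishes stand out of line in front of their rows: a wide bowl and a narrow ramekin. Push each one gently along the table, without gripping or lifting it, into the gap between the two dishes of its own kind until it touches the wooden strip behind, standing clear of both neighbours. Leave the dishes already in the rows and everything else where they are.

Things in the scene. Friction and masses are not known exactly. Their poses are not given: they have to be found in the camera images.
- bowl_left: empty open wide bowl of grey-brown stoneware, 92 mm outside diameter for its upper 29 mm, narrowing below to a 72 mm foot; 42 mm high, wall 4 mm, floor 5 mm, about 0.26 kg; already in its place against the strip, on the left of the gap as the robot sees it; origin at the centre of its underside, z up, yaw means nothing. Loose, leave it standing
- bowl_right: empty open wide bowl of grey-brown stoneware, 92 mm outside diameter for its upper 29 mm, narrowing below to a 72 mm foot; 42 mm high, wall 4 mm, floor 5 mm, about 0.26 kg; already in its place against the strip, on the right of the gap as the robot sees it; origin at the centre of its underside, z up, yaw means nothing. Loose, leave it standing
- bowl_stray: empty open wide bowl of grey-brown stoneware, 92 mm outside diameter for its upper 29 mm, narrowing below to a 72 mm foot; 42 mm high, wall 4 mm, floor 5 mm, about 0.26 kg; the one that stands alone, about 130 to 190 mm out of the row towards the robot; origin at the centre of its underside, z up, yaw means nothing. It slides freely, with friction and mass that vary
- bowl_strip: pale wood stop strip fixed to the table, 330 mm long (its y), 30 mm thick (its x), 50 mm high; origin at the centre of its underside, x points away from the robot side, so the face the bowls touch is 15 mm from the origin on its -x side. Turned up to 0.15 rad; may be the left or the right strip. The gap is about at its middle, the bowls in place have centres about 115 mm to either side
- ramekin_left: empty open narrow straight-sided ramekin of the same grey-brown stoneware, 64 mm outside diameter, 42 mm high, wall 4 mm, floor 5 mm, about 0.18 kg; already in its place against the strip, on the left of the gap as the robot sees it; origin at the centre of its underside, z up, yaw means nothing. Loose, leave it standing
- ramekin_right: empty open narrow straight-sided ramekin of the same grey-brown stoneware, 64 mm outside diameter, 42 mm high, wall 4 mm, floor 5 mm, about 0.18 kg; already in its place against the strip, on the right of the gap as the robot sees it; origin at the centre of its underside, z up, yaw means nothing. Loose, leave it standing
- ramekin_stray: empty open narrow straight-sided ramekin of the same grey-brown stoneware, 64 mm outside diameter, 42 mm high, wall 4 mm, floor 5 mm, about 0.18 kg; the one that stands alone, about 130 to 190 mm out of the row towards the robot; origin at the centre of its underside, z up, yaw means nothing. It slides freely, with friction and mass that vary
- ramekin_strip: pale wood stop strip fixed to the table, 250 mm long (its y), 30 mm thick (its x), 50 mm high; origin at the centre of its underside, x points away from the robot side, so the face the ramekins touch is 15 mm from the origin on its -x side. Turned up to 0.15 rad; may be the left or the right strip. The gap is about at its middle, the ramekins in place have centres about 90 mm to either side
- shaker: salt shaker, white with a steel cap, 36 mm diameter, 68 mm high, between the two groups; origin at its underside; loose, not part of the job
- sauce_bottle: white sauce bottle, 56 mm diameter, 150 mm high, far left; origin at its underside; loose, not part of the job
- jar: amber jar, 68 mm diameter, 85 mm high, far right; origin at its underside; loose, not part of the job
- spoon: steel spoon, 180 mm long, lying between the two stray dishes, pointing away from the robot; origin at its underside; loose, not part of the job
There are look-alikes about, which are no part of the job. Leave any red or turquoise look-alike of the ramekin_left alone.

How it is judged (in metres and radians):
At the end, for the whole second after the job is handed in: The stray bowl and the stray ramekin each stand upright and still on the table, within 5 mm of touching their own strip, between the two dishes of their kind and at least 3 mm clear of each; the dishes already in the rows have moved no more than 12 mm and the other things no more than 20 mm (horizontal distance between bowl_stray and bowl_left above 0.095 m and horizontal distance between bowl_stray and bowl_right above 0.095 m and x of bowl_stray in the frame of bowl_strip between -0.066 and -0.057 m and y of bowl_stray in the frame of bowl_strip between -0.05 and 0.05 m and angle between each of bowl_stray, ramekin_stray's own z axis and vertical below 0.06 rad and height (world z) of each of bowl_stray, ramekin_stray below 0.004 m and linear speed of each of bowl_stray, ramekin_stray below 0.01 m/s and horizontal distance between ramekin_stray and ramekin_left above 0.067 m and horizontal distance between ramekin_stray and ramekin_right above 0.067 m and x of ramekin_stray in the frame of ramekin_strip between -0.052 and -0.043 m and y of ramekin_stray in the frame of ramekin_strip between -0.05 and 0.05 m and not (distance of bowl_left from where it was at the start of the episode above 0.012 m) and not (distance of bowl_right from where it was at the start of the episode above 0.012 m) and not (distance of ramekin_left from where it was at the start of the episode above 0.012 m) and not (distance of ramekin_right from where it was at the start of the episode above 0.012 m) and not (distance of shaker from where it was at the start of the episode above 0.02 m) and not (distance of sauce_bottle from where it was at the start of the episode above 0.02 m) and not (distance of jar from where it was at the start of the episode above 0.02 m) and not (distance of spoon from where it was at the start of the episode above 0.02 m)).
It fails at once if a dish already standing in its row is shifted more than 12 mm (distance of any of bowl_left, bowl_right, ramekin_left, ramekin_right from where it was at the start of the episode above 0.012 m).
It fails at once if a stray dish is lifted off the table (over 10 mm) or tipped (over 0.3 rad) ((height (world z) of bowl_stray above 0.01 m or angle between bowl_stray's own z axis and vertical above 0.3 rad) or (height (world z) of ramekin_stray above 0.01 m or angle between ramekin_stray's own z axis and vertical above 0.3 rad)).
It fails at once if a stray dish is flicked or knocked along (faster than 0.6 m/s) (linear speed of any of bowl_stray, ramekin_stray above 0.6 m/s).
It fails at once if the shaker, bottle, jar or spoon is disturbed (moved more than 20 mm) (distance of any of shaker, sauce_bottle, jar, spoon from where it was at the start of the episode above 0.02 m).
It also fails if it takes over 48 s, if anything falls off the work surface, if the arm or the gripper's body presses on something with over 40 N, if the wrist force passes 120 N, or if a joint passes its speed limit or range.

ROBOT

A 6-joint arm with a two-finger parallel gripper is mounted at the origin on the work surface. World frame = base frame: x ahead of the robot, y to its left, z up, the work surface at z = 0. Lengths are in mm, angles in rad, forces in N, time in s.
With the tool pointing down it reaches from about 275 to 750 mm from the base axis. Payload 10.2 kg.
Tool frame: the origin (TCP) lies on the front face of the gripper's body, between the roots of the fingers; the fingertips stand 73 mm ahead of it and the grasp point (between the pads) lies 54 mm ahead of it; z points along the fingers, y is the line along which they close (so a half turn about z gives the same grasp; the last joint's range is limited). The gripper opens to 85 mm and grips with 20 to 120 N. Pads are 22 mm wide; open, the fingers measure 114 mm over their backs; the gripper's body (76 mm by 85 mm) begins 54 mm behind the grasp point. The pads swing forward as they close: fully open they stand 13 mm farther back than shut.
Start: joints at [-1.496, 0.313, 1.498, -0, 1.331, -0.223], TCP at [154.031, -501.902, 303.894] pointing down, gripper open.
Joint ranges: [-2.94, 2.94], [-0.97, 2.17], [0.19, 2.56], [-1.23, 4.37], [0.02, 3.11], [-2.88, 2.88]. Speed limits (rad/s): [2.39, 2.39, 3.01, 3.14, 3.14, 3.14].

INTERFACE

Orientations are given as a unit quaternion [w, x, y, z].
In Python, from rig import * gives the robot as it stands.
- The arm moves only by the tool step_arm, never from a script. Its argument "plan" is a list of rows, each an object with "offset": the shift along the tool's x, y, z in cm, a list of three; "rot": the turn, a rotation vector about the tool's x, y, z in degrees, a list of three; "gripper": the finger opening in cm, from 0 to 8.54. In form: [{"offset": [x, y, z], "rot": [wx, wy, wz], "gripper": gripper}, ...]. A call has 1 to 12 rows; each row is the pose to reach, as a shift and turn from the pose commanded when the call began, along the tool's axes at that moment; what a row does not reach only later rows make up. A row lasts 1/10 s, in which the tool goes at most 50 mm and 8.59 degrees, less where a joint would pass 70% of its speed; a pose out of reach is approached as far as the arm can. A call with a gripper value outside its range is refused whole. The fingers move at their own pace and stop on an object; "squeeze" is the grip in N (left out, the last holds). Time passes only in rows, so rows that repeat a pose let the fingers close. It gives the time, the measured TCP pose, the force, the opening and the grip force at its end, in the units of the state.
- sense(): the state, without advancing time (a new reading comes with each control period).
- capture(name): name is "scene" or "side" or "wrist"; returns a dict with "color" (400x640x3 uint8, red, green, blue), "depth" (400x640 float32, mm along the optical axis (not along the pixel's ray), 0 where there is no reading), "vertical_fov" (degrees; the focal length in pixels is half the picture's height over the tangent of half this angle, whatever the lens; pixels are square), "cx", "cy" (the principal point, pixels), "k1" (the pictures are not rectified: a ray, as slopes to the right and down, at radius r is drawn at 1 + k1 r^2 times it, then the intrinsics apply), "rvec" (rotation vector, rad) and "tvec" (3), from world to camera coordinates, as OpenCV has them; the wrist camera has in their place "mount" (4x4, takes a point from camera to tool coordinates, whose origin is the TCP and whose axes are the flange's). Camera axes: x right, y down, z forward; pixel columns grow to the right and rows downward; lengths in mm; the calibration is good to about 2 mm. A picture is of the moment at which its call begins: read the wrist's pose just before it.
- finish_job(): hands the job in; it is judged then, once.
The state is a dict: "time_s": time; "joints": joint angles; "dq": joint speeds; "tau": joint torques, N m; "eef_pos": TCP position; "ee_rot": TCP orientation; "force": force on the tool from outside, world axes, zero at the start; "wrist_torque": the same for the moment, N m; "grip_width": opening from 0.0 (shut) to 1.0 (fully open); "grip_force": force on a finger pad.
Only numpy, scipy, OpenCV 4.12 (cv2) and the standard library are available. Lean on these libraries where they do the work, as an engineer would, in place of code of your own. Each camera call takes 0.05 s, during which the arm holds its last target. There are 200 camera calls.

## Working session

There is one attempt and no reset: what is moved stays moved. The work goes in short steps, Python scripts to look and compute and a tool call to move; the robot and the scene stay as the last step left them, time stands still between calls to the robot, and variables do not carry over. Pictures are saved under pics/ and viewed, at most 10 in all, crops included, and the job is handed in when it is done.

Besides the shell and the picture viewer there is one more tool, called after "Emit:" by a JSON object that holds its "method" and its "body", one argument or row to a line. step_arm: Moves the arm, as the interface text tells. Its arguments: {"type":"object","properties":{"plan":{"type":"array"},"squeeze":{"type":"number"}},"required":["plan"]}

```bash
mkdir -p pics; cat > h.py <<'E'
from rig import *
import numpy as np, cv2, pickle
def grab(n):
    c=capture(n); pickle.dump(c,open(n+'.pkl','wb')); cv2.imwrite
    return c
def K(c):
    h,w=c['depth'].shape; f=h/2/np.tan(np.radians(c['vertical_fov'])/2)
    return np.array([[f,0,c['cx']],[0,f,c['cy']],[0,0,1.]])
def RT(c):
    return cv2.Rodrigues(np.array(c['rvec'],float))[0],np.array(c['tvec'],float).reshape(3)
def slopes(c,uv):
    return cv2.undistortPoints(np.array(uv,float).reshape(-1,1,2),K(c),np.array([c['k1'],0,0,0.]))[:,0]
def world_z(c,uv,z):
    "intersect rays with plane z"
    R,t=RT(c); s=slopes(c,uv); d=np.c_[s,np.ones(len(s))]@R; o=-R.T@t
    return o+d*((z-o[2])/d[:,2])[:,None]
def cloud(c):
    h,w=c['depth'].shape; vv,uu=np.mgrid[:h,:w]; s=slopes(c,np.c_[uu.ravel(),vv.ravel()])
    R,t=RT(c); D=c['depth'].reshape(-1,1); P=(np.c_[s,np.ones(len(s))]*D-t)@R
    P[D[:,0]==0]=np.nan
    return P.reshape(h,w,3)
E
python3 - <<'E'
from h import *
print(sense())
for n in('scene','side'):
    c=grab(n); cv2.imwrite(f'pics/{n}0.png',c['color'][:,:,::-1]); R,t=RT(c); print(n,-R.T@t,c['vertical_fov'],c['k1'])
E
```

```text
{'time_s': 0.0, 'joints': array([-1.49638942e+00,  3.13444167e-01,  1.49843775e+00, -1.01026435e-05,
        1.33100295e+00, -2.23396636e-01]), 'dq': array([ 7.36826669e-04, -2.88352051e-04,  7.15478472e-05,  6.70156824e-05,
        2.30410937e-04,  1.42249303e-03]), 'tau': array([ 3.04856012e-04, -4.12265003e+01, -2.59744084e+01, -1.22622987e-04,
        4.13034431e-03, -2.38682009e-05]), 'eef_pos': array([ 154.02166701, -501.72398724,  303.33775003]), 'ee_rot': array([-6.44679301e-04,  9.88934214e-01,  1.48353307e-01,  4.31946748e-05]), 'force': array([ 0.23920269, -0.0189707 , -0.05430194]), 'wrist_torque': array([ 0.0178026 ,  0.0051428 , -0.01170739]), 'grip_force': 0.0, 'grip_width': 1.0015194198059498}
scene [1365.91944387 -173.80031301  902.01581789] 50.1762695939602 -0.009069644943000473
side [  30.99262108  768.7521864  1124.27492871] 51.89818227583842 -0.1039908533252296
```

View pics/scene0.png

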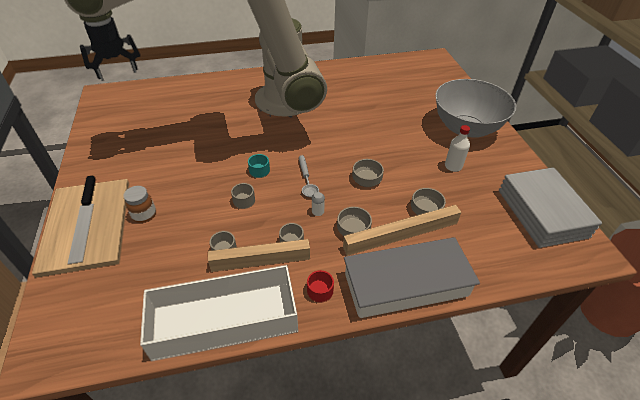

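View pics/side0.png

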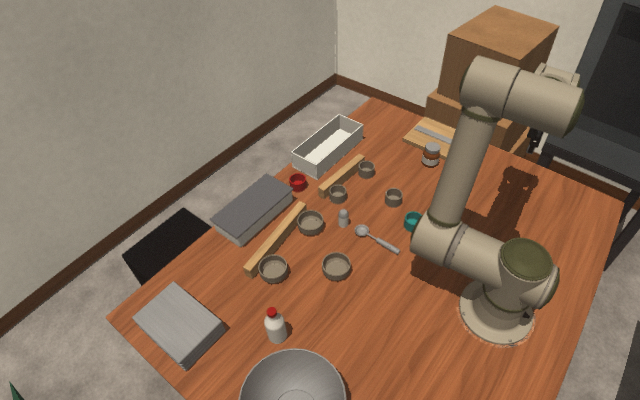

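The scene view shows the stray bowl at (367,173) with its row at (428,203) and (354,222), and the stray ramekin at (243,195) with its row at (291,235) and (222,243). The turquoise look-alike is at (259,165), the spoon at (305,175) and the shaker at (317,205). Next I'll fit the rims and strips from the depth.

```bash
cat > m.py <<'E'
from h import *
from scipy.optimize import least_squares
def fitcircle(P,r):
    # outer rim: angular-max radius fit w/ robust loss on mid-wall radius
    f=lambda q:np.hypot(P[:,0]-q[0],P[:,1]-q[1])-(r-2)
    s=least_squares(f,np.median(P,0)[:2],loss='soft_l1',f_scale=1.5); return s.x,np.median(abs(s.fun))
def measure(n,objs,strips):
    c=pickle.load(open(n+'.pkl','rb')); C=cloud(c); print(n,'table z',np.nanmedian(C[200,280:300,2]) )
    for k,(u,v,r) in objs.items():
        g=world_z(c,[[u,v]],42)[0]
        m=(np.hypot(C[...,0]-g[0],C[...,1]-g[1])<r+12)&(C[...,2]>38)&(C[...,2]<47)
        P=C[m]; x,e=fitcircle(P,r); print(k,x.round(1),'err',e.round(2),len(P))
    for k,(u,v) in strips.items():
        g=world_z(c,[[u,v]],50)[0]
        m=(np.hypot(C[...,0]-g[0],C[...,1]-g[1])<200)&(abs(C[...,2]-50)<3)
        lab,l=cv2.connectedComponents(m.astype(np.uint8)); P=C[l==l[v,u]][:,:2].astype(np.float32)
        print(k,cv2.minAreaRect(P),len(P))
E
python3 - <<'E'
from m import *
measure('scene',dict(bs=(367,167,46),bl=(428,197,46),br=(354,215,46),rs=(243,190,32),rl=(291,230,32),rr=(222,238,32),teal=(259,160,32),jar=(136,195,34)),dict(bstrip=(405,228),rstrip=(260,251)))
measure('side',dict(bs=(337,260,46),bl=(273,262,46),br=(311,217,46),rs=(394,193,32),rl=(338,188,32),rr=(367,164,32),teal=(414,218,32)),dict(bstrip=(275,235),rstrip=(340,174)))
c=pickle.load(open('scene.pkl','rb'));print(world_z(c,[[303,157],[311,193],[317,214]],5).round()) 
E
```

```text
scene table z -0.3907555772695039
bs [482.5 174.9] err 1.26 128
bl [637.4 303.6] err 1.32 136
br [663.9  82.1] err 1.27 135
rs [ 495.9 -199. ] err 1.23 96
rl [673.1 -89.3] err 1.22 99
rr [ 662.6 -265.7] err 1.25 100
teal [ 379.  -139.6] err 1.12 83
  return _methods._mean(a, axis=axis, dtype=dtype,
  ret = um.true_divide(
Traceback (most recent call last):
  File "m.py", line 12, in measure
    P=C[m]; x,e=fitcircle(P,r); print(k,x.round(1),'err',e.round(2),len(P))
                ~~~~~~~~~^^^^^
  File "m.py", line 6, in fitcircle
    s=least_squares(f,np.median(P,0)[:2],loss='soft_l1',f_scale=1.5); return s.x,np.median(abs(s.fun))
ValueError: Initial guess is outside of provided bounds
```

```bash
python3 - <<'E'
from m import *
measure('scene',{},dict(bstrip=(405,228),rstrip=(260,251)))
measure('side',dict(bs=(337,260,46),bl=(273,262,46),br=(311,217,46),rs=(394,193,32),rl=(338,188,32),rr=(367,164,32),teal=(414,218,32)),dict(bstrip=(275,235),rstrip=(340,174)))
c=pickle.load(open('scene.pkl','rb'));print(world_z(c,[[303,157],[311,193],[317,214]],5).round()) 
E
```

```text
scene table z -0.3907555772695039
bstrip ((nan, nan), (0.0, 0.0), 0.0) 254915
rstrip ((716.4345092773438, -176.63507080078125), (248.38417053222656, 33.48004913330078), 86.54911041259766) 954
side table z 20.417154024105542
bs [478.5 176.9] err 1.07 68
bl [637.3 304.9] err 1.97 133
br [663.8  84.2] err 2.44 89
rs [ 492.8 -196.9] err 1.05 41
rl [673.4 -89.6] err 3.35 67
rr [ 663.4 -264.3] err 3.81 57
teal [ 374.8 -137.6] err 1.31 23
bstrip ((nan, nan), (nan, 0.0), nan) 255431
rstrip ((712.7443237304688, -172.7186737060547), (246.4760284423828, 32.19782257080078), 86.78007507324219) 201
[[349.   4.   5.]
 [511.  -3.   5.]
 [594.  -3.   5.]]
```

```bash
cat > go.py <<'E'
from rig import *
import numpy as np,sys
from scipy.spatial.transform import Rotation as Ro
s=sense(); w,x,y,z=s['ee_rot']; R=Ro.from_quat([x,y,z,w]); M=R.as_matrix()
print('t',s['time_s'],'pos',s['eef_pos'].round(1),'yaw',np.arctan2(M[1,0],M[0,0]).round(3),'F',s['force'].round(1))
if len(sys.argv)>4:
    X,Y,Z,yaw=map(float,sys.argv[1:5])
    T=Ro.from_matrix(np.array([[np.cos(yaw),np.sin(yaw),0],[np.sin(yaw),-np.cos(yaw),0],[0,0,-1]]))
    print('offset cm',(M.T@(np.array([X,Y,Z])-s['eef_pos'])/10).round(2),'rot deg',(R.inv()*T).as_rotvec(degrees=True).round(2))
E
python3 go.py 440 -204.5 240 0.119
```

```text
t 0.1 pos [ 154.  -501.7  303.4] yaw 0.298 F [-0.3 -0.5  0.5]
offset cm [ 36.06 -20.02   6.37] rot deg [-7.000e-02 -1.000e-02  1.024e+01]
```

Emit:
{"method": "step_arm", "body": {
  "plan": [
    {"offset":[36.06,-20.02,6.37],"rot":[0,0,10.24],"gripper":3.0},
    {"offset":[36.06,-20.02,6.37],"rot":[0,0,10.24],"gripper":3.0},
    {"offset":[36.06,-20.02,6.37],"rot":[0,0,10.24],"gripper":3.0},
    {"offset":[36.06,-20.02,6.37],"rot":[0,0,10.24],"gripper":3.0},
    {"offset":[36.06,-20.02,6.37],"rot":[0,0,10.24],"gripper":3.0},
    {"offset":[36.06,-20.02,6.37],"rot":[0,0,10.24],"gripper":3.0},
    {"offset":[36.06,-20.02,6.37],"rot":[0,0,10.24],"gripper":3.0},
    {"offset":[36.06,-20.02,6.37],"rot":[0,0,10.24],"gripper":3.0},
    {"offset":[36.06,-20.02,6.37],"rot":[0,0,10.24],"gripper":3.0},
    {"offset":[36.06,-20.02,6.37],"rot":[0,0,10.24],"gripper":3.0},
    {"offset":[36.06,-20.02,6.37],"rot":[0,0,10.24],"gripper":3.0},
    {"offset":[36.06,-20.02,6.37],"rot":[0,0,10.24],"gripper":3.0}
  ]
}}

```text
time_s: 1.3
eef_pos: [439.4, -205.6, 240.3]
ee_rot: [0.0, 0.998, 0.059, -0.0]
force: [0.6, -0.5, -0.4]
grip_width: 0.348
grip_force: 0.0
```

```bash
cat > wr.py <<'E'
from m import *
from scipy.spatial.transform import Rotation as Ro
def wrist(png=None):
    s=sense(); c=capture('wrist'); w,x,y,z=s['ee_rot']; T=np.eye(4); T[:3,:3]=Ro.from_quat([x,y,z,w]).as_matrix(); T[:3,3]=s['eef_pos']
    M=np.linalg.inv(T@np.array(c['mount'])); c['rvec']=cv2.Rodrigues(M[:3,:3])[0]; c['tvec']=M[:3,3]
    if png: cv2.imwrite(png,c['color'][:,:,::-1])
    return c,cloud(c)
def ring(C,g,r,zr=(38,47)):
    m=(np.hypot(C[...,0]-g[0],C[...,1]-g[1])<r+14)&(C[...,2]>zr[0])&(C[...,2]<zr[1]); P=C[m]
    if len(P)<20: return None,len(P)
    x,e=fitcircle(P,r); return x.round(1),round(float(e),2),len(P)
E
python3 - <<'E'
from wr import *
c,C=wrist('pics/w1.png')
for k,g,r in(('rs',(494.5,-198),32),('rl',(673,-89),32),('rr',(663,-265),32),('teal',(377,-138),32)): print(k,ring(C,g,r))
E
python3 go.py 440 -204.5 84 0.119
```

```text
rs (array([ 494.1, -200.1]), 1.03, 1272)
rl (None, 0)
rr (None, 0)
teal (array([ 376.9, -141.4]), 1.01, 808)
t 1.35 pos [ 439.4 -205.7  240.4] yaw 0.117 F [-0.2  0.2 -0.2]
offset cm [ 0.07 -0.11 15.64] rot deg [ 0.02 -0.   -0.09]
```

View pics/w1.png

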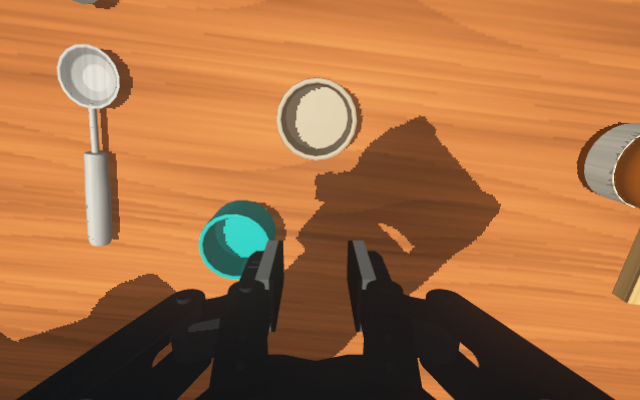

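```bash
python3 go.py 439 -207.2 84 0.13
```

```text
t 1.35 pos [ 439.4 -205.7  240.4] yaw 0.117 F [-0.2  0.2 -0.2]
offset cm [-0.06  0.14 15.64] rot deg [ 0.02 -0.   -0.72]
```

Emit:
{"method": "step_arm", "body": {
  "plan": [
    {"offset":[-0.05,0.16,4.0],"rot":[0,0,-0.75],"gripper":3.0},
    {"offset":[-0.05,0.16,8.0],"rot":[0,0,-0.75],"gripper":3.0},
    {"offset":[-0.05,0.16,12.0],"rot":[0,0,-0.75],"gripper":3.0},
    {"offset":[-0.05,0.16,14.5],"rot":[0,0,-0.75],"gripper":3.0},
    {"offset":[-0.05,0.16,15.6],"rot":[0,0,-0.75],"gripper":3.0},
    {"offset":[-0.05,0.16,15.6],"rot":[0,0,-0.75],"gripper":3.0}
  ]
}}

```text
time_s: 1.95
eef_pos: [439.2, -206.8, 83.6]
ee_rot: [-0.001, 0.998, 0.065, -0.001]
force: [0.6, -0.7, 0.7]
grip_width: 0.351
grip_force: 0.0
```

```bash
python3 go.py 628 -182.5 84 0.13
```

```text
t 1.95 pos [ 439.2 -206.8   83.6] yaw 0.131 F [ 0.6 -0.7  0.7]
offset cm [19.03  0.06 -0.06] rot deg [-0.07  0.07  0.06]
```

Emit:
{"method": "step_arm", "body": {
  "plan": [
    {"offset":[0.5,0,0],"rot":[0,0,0],"gripper":3.0},
    {"offset":[1.0,0,0],"rot":[0,0,0],"gripper":3.0},
    {"offset":[1.4,0,0],"rot":[0,0,0],"gripper":3.0},
    {"offset":[1.7,0,0],"rot":[0,0,0],"gripper":3.0},
    {"offset":[2.0,0,0],"rot":[0,0,0],"gripper":3.0},
    {"offset":[2.4,0,0],"rot":[0,0,0],"gripper":3.0},
    {"offset":[2.9,0,0],"rot":[0,0,0],"gripper":3.0},
    {"offset":[3.4,0,0],"rot":[0,0,0],"gripper":3.0},
    {"offset":[4.0,0,0],"rot":[0,0,0],"gripper":3.0},
    {"offset":[4.6,0,0],"rot":[0,0,0],"gripper":3.0},
    {"offset":[5.2,0,0],"rot":[0,0,0],"gripper":3.0},
    {"offset":[5.8,0,0],"rot":[0,0,0],"gripper":3.0}
  ]
}}

```text
time_s: 3.15
eef_pos: [497.7, -198.6, 84.2]
ee_rot: [-0.0, 0.998, 0.066, -0.0]
force: [-2.5, 0.1, 2.1]
grip_width: 0.348
grip_force: 2.0
```

```bash
python3 - <<'E'
from wr import *
c,C=wrist('pics/w2.png')
print(sense()['eef_pos'],sense()['grip_width'],sense()['force'])
for k,g,r in(('rs',(535,-195),32),('rl',(673,-89),32),('rr',(663,-265),32)): print(k,ring(C,g,r))
E
```

```text
[ 498.44068032 -198.57778439   84.22318503] 0.3520665531439555 [-0.08719196  0.44527009  1.0651428 ]
rs (array([ 535.4, -193.4]), 1.26, 7333)
rl (None, 0)
rr (None, 0)
```

View pics/w2.png

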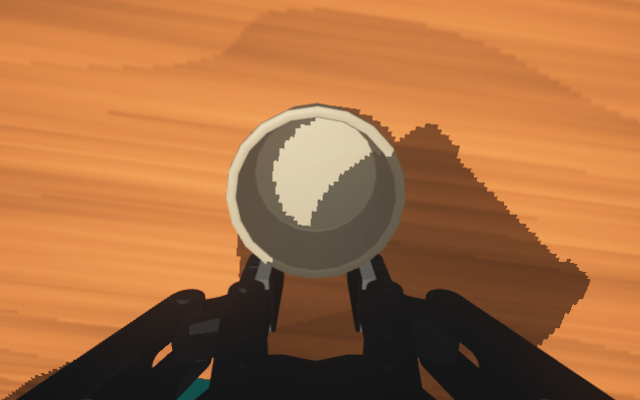

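The ramekin, centred at about (316,190), sits in both fingertips and is on line for the gap. I'll keep pushing.

Emit:
{"method": "step_arm", "body": {
  "plan": [
    {"offset":[0.4,0,0],"rot":[0,0,0],"gripper":3.0},
    {"offset":[0.9,0,0],"rot":[0,0,0],"gripper":3.0},
    {"offset":[1.5,0,0],"rot":[0,0,0],"gripper":3.0},
    {"offset":[2.2,0,0],"rot":[0,0,0],"gripper":3.0},
    {"offset":[2.9,0,0],"rot":[0,0,0],"gripper":3.0},
    {"offset":[3.6,0,0],"rot":[0,0,0],"gripper":3.0},
    {"offset":[4.3,0,0],"rot":[0,0,0],"gripper":3.0},
    {"offset":[5.0,0,0],"rot":[0,0,0],"gripper":3.0},
    {"offset":[5.7,0,0],"rot":[0,0,0],"gripper":3.0},
    {"offset":[6.4,0,0],"rot":[0,0,0],"gripper":3.0},
    {"offset":[7.1,0,0],"rot":[0,0,0],"gripper":3.0},
    {"offset":[7.8,0,0],"rot":[0,0,0],"gripper":3.0}
  ]
}}

```text
time_s: 4.4
eef_pos: [575.1, -188.3, 84.1]
ee_rot: [-0.0, 0.998, 0.066, -0.0]
force: [-1.5, -0.7, -0.3]
grip_width: 0.352
grip_force: 0.8
```

Emit:
{"method": "step_arm", "body": {
  "plan": [
    {"offset":[0.6,0,0],"rot":[0,0,0],"gripper":3.0},
    {"offset":[1.2,0,0],"rot":[0,0,0],"gripper":3.0},
    {"offset":[1.8,0,0],"rot":[0,0,0],"gripper":3.0},
    {"offset":[2.4,0,0],"rot":[0,0,0],"gripper":3.0},
    {"offset":[2.9,0,0],"rot":[0,0,0],"gripper":3.0},
    {"offset":[3.3,0,0],"rot":[0,0,0],"gripper":3.0},
    {"offset":[3.6,0,0],"rot":[0,0,0],"gripper":3.0},
    {"offset":[3.9,0,0],"rot":[0,0,0],"gripper":3.0},
    {"offset":[4.2,0,0],"rot":[0,0,0],"gripper":3.0}
  ]
}}

```text
time_s: 5.3
eef_pos: [616.3, -182.9, 84.2]
ee_rot: [-0.0, 0.998, 0.066, -0.0]
force: [-1.0, -1.0, -0.2]
grip_width: 0.351
grip_force: 0.7
```

```bash
python3 - <<'E'
from wr import *
c,C=wrist('pics/w3.png')
s=sense();print(s['eef_pos'],s['grip_width'],s['force'])
for k,g,r in(('rs',(655,-178),32),('rl',(673,-89),32),('rr',(663,-265),32)): print(k,ring(C,g,r))
m=abs(C[...,2]-50)<4; print(m.sum(), C[m].min(0) if m.any() else '')
E
```

```text
[ 616.69073499 -182.82836643   84.25461655] 0.3472937000262695 [-0.97112013  0.09003621 -0.1113968 ]
rs (array([ 654.3, -177.7]), 1.3, 7587)
rl (array([670.8, -91.2]), 1.06, 6664)
rr (array([ 661.2, -265.4]), 1.01, 6678)
37652 [ 602.28036419 -274.86492196   46.00089709]
```

View pics/w3.png

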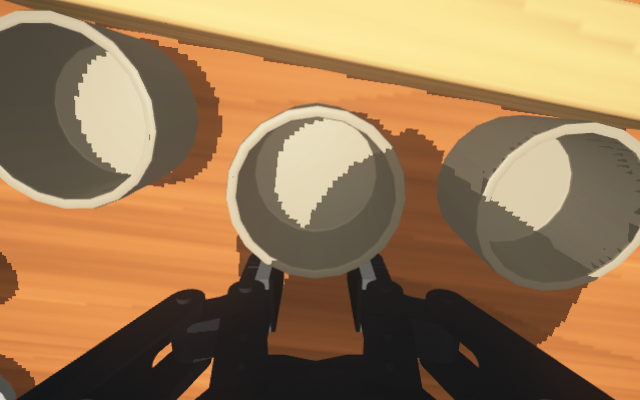

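The ramekin at (316,190) stands midway between its neighbours, about 12 mm short of the strip.

Emit:
{"method": "step_arm", "body": {
  "plan": [
    {"offset":[0.3,0,0],"rot":[0,0,0],"gripper":3.0},
    {"offset":[0.6,0,0],"rot":[0,0,0],"gripper":3.0},
    {"offset":[0.8,0,0],"rot":[0,0,0],"gripper":3.0},
    {"offset":[1.0,0,0],"rot":[0,0,0],"gripper":3.0},
    {"offset":[1.1,0,0],"rot":[0,0,0],"gripper":3.0}
  ]
}}

```text
time_s: 5.85
eef_pos: [627.2, -181.4, 84.2]
ee_rot: [0.0, 0.998, 0.066, 0.0]
force: [-1.4, -0.2, 0.9]
grip_width: 0.351
grip_force: 0.8
```

Emit:
{"method": "step_arm", "body": {
  "plan": [
    {"offset":[0.1,0,0],"rot":[0,0,0],"gripper":3.0}
  ]
}}

```text
time_s: 5.95
eef_pos: [628.1, -181.4, 84.3]
ee_rot: [0.0, 0.998, 0.066, -0.0]
force: [-1.7, -0.4, 0.0]
grip_width: 0.352
grip_force: 0.8
```

Emit:
{"method": "step_arm", "body": {
  "plan": [
    {"offset":[0.1,0,0],"rot":[0,0,0],"gripper":3.0}
  ]
}}

```text
time_s: 6.05
eef_pos: [629.1, -181.2, 84.2]
ee_rot: [-0.0, 0.998, 0.066, -0.0]
force: [-1.8, -0.2, 0.9]
grip_width: 0.354
grip_force: 0.8
```

Emit:
{"method": "step_arm", "body": {
  "plan": [
    {"offset":[0.1,0,0],"rot":[0,0,0],"gripper":3.0},
    {"offset":[0.15,0,0],"rot":[0,0,0],"gripper":3.0}
  ]
}}

```text
time_s: 6.25
eef_pos: [629.8, -181.1, 84.1]
ee_rot: [-0.0, 0.998, 0.066, -0.001]
force: [-9.4, -2.1, 5.7]
grip_width: 0.357
grip_force: 4.2
```

Emit:
{"method": "step_arm", "body": {
  "plan": [
    {"offset":[0.1,0,0],"rot":[0,0,0],"gripper":3.0}
  ]
}}

```text
time_s: 6.35
eef_pos: [630.2, -181.1, 84.1]
ee_rot: [-0.0, 0.998, 0.066, -0.002]
force: [-16.6, -1.5, 9.0]
grip_width: 0.35
grip_force: 7.5
```

The force has risen to 17 N, so the ramekin is against the strip. I'll back off, lift and cross to the bowl.

Emit:
{"method": "step_arm", "body": {
  "plan": [
    {"offset":[-0.3,0,0],"rot":[0,0,0],"gripper":3.0},
    {"offset":[-0.9,0,0],"rot":[0,0,0],"gripper":3.0},
    {"offset":[-2.0,0,0],"rot":[0,0,0],"gripper":3.0},
    {"offset":[-4.0,0,0],"rot":[0,0,0],"gripper":3.0},
    {"offset":[-6.0,0,0],"rot":[0,0,0],"gripper":3.0},
    {"offset":[-7.0,0,-4.0],"rot":[0,0,0],"gripper":5.0},
    {"offset":[-7.0,0,-8.0],"rot":[0,0,0],"gripper":5.0},
    {"offset":[-7.0,0,-12.0],"rot":[0,0,0],"gripper":5.0},
    {"offset":[-7.0,0,-15.6],"rot":[0,0,0],"gripper":5.0},
    {"offset":[-7.0,0,-15.6],"rot":[0,0,0],"gripper":5.0}
  ]
}}

```text
time_s: 7.35
eef_pos: [563.3, -190.7, 245.6]
ee_rot: [0.003, 0.998, 0.066, 0.004]
force: [0.2, -0.7, -0.5]
grip_width: 0.585
grip_force: 0.0
```

```bash
python3 - <<'E'
from wr import *
c,C=wrist()
for k,g,r in(('rs',(667,-176),32),('rl',(671,-90),32),('rr',(662,-265),32)): print(k,ring(C,g,r))
E
python3 go.py 417 168 240 0.109
```

```text
rs (array([ 667.7, -176. ]), 1.27, 1722)
rl (array([670.3, -90.8]), 1.06, 1218)
rr (array([ 661.4, -266.2]), 1.33, 1689)
t 7.4 pos [ 562.6 -190.3  242.5] yaw 0.132 F [ 0.1 -0.1 -1. ]
offset cm [ -9.71 -37.44   0.09] rot deg [ 0.17 -0.25  1.33]
```

Emit:
{"method": "step_arm", "body": {
  "plan": [
    {"offset":[-9.71,-37.44,0],"rot":[0,0,1.33],"gripper":5.0},
    {"offset":[-9.71,-37.44,0],"rot":[0,0,1.33],"gripper":5.0},
    {"offset":[-9.71,-37.44,0],"rot":[0,0,1.33],"gripper":5.0},
    {"offset":[-9.71,-37.44,0],"rot":[0,0,1.33],"gripper":5.0},
    {"offset":[-9.71,-37.44,0],"rot":[0,0,1.33],"gripper":5.0},
    {"offset":[-9.71,-37.44,0],"rot":[0,0,1.33],"gripper":5.0},
    {"offset":[-9.71,-37.44,0],"rot":[0,0,1.33],"gripper":5.0},
    {"offset":[-9.71,-37.44,0],"rot":[0,0,1.33],"gripper":5.0},
    {"offset":[-9.71,-37.44,0],"rot":[0,0,1.33],"gripper":5.0},
    {"offset":[-9.71,-37.44,0],"rot":[0,0,1.33],"gripper":5.0},
    {"offset":[-9.71,-37.44,0],"rot":[0,0,1.33],"gripper":5.0},
    {"offset":[-9.71,-37.44,0],"rot":[0,0,1.33],"gripper":5.0}
  ]
}}

```text
time_s: 8.6
eef_pos: [416.9, 167.4, 239.8]
ee_rot: [0.0, 0.999, 0.054, -0.0]
force: [0.4, -0.2, -0.5]
grip_width: 0.588
grip_force: 0.0
```

```bash
python3 - <<'E'
from wr import *
c,C=wrist('pics/w4.png')
x=ring(C,(481,175),46); print(x)
g=np.array([649.8,193.5]); d=g-x[0]; y=np.arctan2(d[1],d[0]); u=d/np.hypot(*d); print('dist',np.hypot(*d)); p=x[0]-u*66
import os; os.system(f'python3 go.py {p[0]} {p[1]} 84 {y}'); print(p,y)
E
```

```text
t 8.65 pos [416.9 167.4 239.9] yaw 0.107 F [ 0.7 -0.8  0.1]
offset cm [-0.27  0.02 15.59] rot deg [ 0.    0.02 -0.3 ]
(array([479.8, 174.3]), 1.08, 2035)
dist 171.08079962403724
[414.21695372 166.8929736 ] 0.11246460366236923
```

View pics/w4.png

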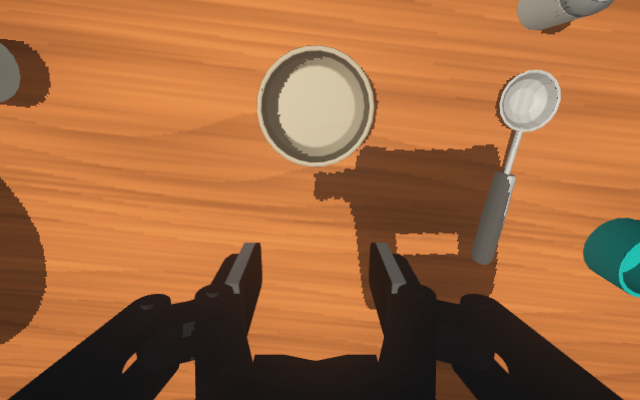

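The bowl at (316,105) is centred ahead of the fingers, and the spoon is well to the right. Down, then push.

Emit:
{"method": "step_arm", "body": {
  "plan": [
    {"offset":[-0.27,0,4.0],"rot":[0,0,-0.3],"gripper":5.0},
    {"offset":[-0.27,0,8.0],"rot":[0,0,-0.3],"gripper":5.0},
    {"offset":[-0.27,0,12.0],"rot":[0,0,-0.3],"gripper":5.0},
    {"offset":[-0.27,0,14.5],"rot":[0,0,-0.3],"gripper":5.0},
    {"offset":[-0.27,0,15.6],"rot":[0,0,-0.3],"gripper":5.0},
    {"offset":[-0.27,0,15.6],"rot":[0,0,-0.3],"gripper":5.0}
  ]
}}

```text
time_s: 9.25
eef_pos: [413.8, 167.5, 83.5]
ee_rot: [0.0, 0.998, 0.057, -0.001]
force: [-0.4, -0.6, -0.0]
grip_width: 0.581
grip_force: 0.0
```

Emit:
{"method": "step_arm", "body": {
  "plan": [
    {"offset":[0.5,0,0],"rot":[0,0,0],"gripper":5.0},
    {"offset":[1.0,0,0],"rot":[0,0,0],"gripper":5.0},
    {"offset":[1.4,0,0],"rot":[0,0,0],"gripper":5.0},
    {"offset":[1.7,0,0],"rot":[0,0,0],"gripper":5.0},
    {"offset":[2.0,0,0],"rot":[0,0,0],"gripper":5.0},
    {"offset":[2.4,0,0],"rot":[0,0,0],"gripper":5.0},
    {"offset":[2.9,0,0],"rot":[0,0,0],"gripper":5.0},
    {"offset":[3.4,0,0],"rot":[0,0,0],"gripper":5.0},
    {"offset":[4.0,0,0],"rot":[0,0,0],"gripper":5.0},
    {"offset":[4.6,0,0],"rot":[0,0,0],"gripper":5.0},
    {"offset":[5.2,0,0],"rot":[0,0,0],"gripper":5.0},
    {"offset":[5.8,0,0],"rot":[0,0,0],"gripper":5.0}
  ]
}}

```text
time_s: 10.45
eef_pos: [472.0, 174.6, 84.2]
ee_rot: [-0.0, 0.998, 0.057, -0.0]
force: [-3.6, -0.7, 3.8]
grip_width: 0.586
grip_force: 2.4
```

```bash
python3 - <<'E'
from wr import *
c,C=wrist()
s=sense();print(s['eef_pos'],s['grip_width'],s['force'])
print(ring(C,(520,179),46))
E
```

```text
[472.93633457 174.63967087  84.29878469] 0.5837917185912588 [-0.6894952  -0.19941758 -0.01309848]
(array([520.6, 179.8]), 1.32, 12273)
```

Emit:
{"method": "step_arm", "body": {
  "plan": [
    {"offset":[0.4,0,0],"rot":[0,0,0],"gripper":5.0},
    {"offset":[0.9,0,0],"rot":[0,0,0],"gripper":5.0},
    {"offset":[1.5,0,0],"rot":[0,0,0],"gripper":5.0},
    {"offset":[2.2,0,0],"rot":[0,0,0],"gripper":5.0},
    {"offset":[2.9,0,0],"rot":[0,0,0],"gripper":5.0},
    {"offset":[3.6,0,0],"rot":[0,0,0],"gripper":5.0},
    {"offset":[4.3,0,0],"rot":[0,0,0],"gripper":5.0},
    {"offset":[5.0,0,0],"rot":[0,0,0],"gripper":5.0},
    {"offset":[5.7,0,0],"rot":[0,0,0],"gripper":5.0},
    {"offset":[6.4,0,0],"rot":[0,0,0],"gripper":5.0},
    {"offset":[7.1,0,0],"rot":[0,0,0],"gripper":5.0},
    {"offset":[7.8,0,0],"rot":[0,0,0],"gripper":5.0}
  ]
}}

```text
time_s: 11.7
eef_pos: [549.6, 183.5, 84.2]
ee_rot: [-0.0, 0.998, 0.057, -0.0]
force: [-1.2, 0.2, -0.6]
grip_width: 0.583
grip_force: 1.1
```

Emit:
{"method": "step_arm", "body": {
  "plan": [
    {"offset":[0.6,0,0],"rot":[0,0,0],"gripper":5.0},
    {"offset":[1.2,0,0],"rot":[0,0,0],"gripper":5.0},
    {"offset":[1.8,0,0],"rot":[0,0,0],"gripper":5.0},
    {"offset":[2.3,0,0],"rot":[0,0,0],"gripper":5.0},
    {"offset":[2.7,0,0],"rot":[0,0,0],"gripper":5.0},
    {"offset":[3.1,0,0],"rot":[0,0,0],"gripper":5.0},
    {"offset":[3.4,0,0],"rot":[0,0,0],"gripper":5.0},
    {"offset":[3.6,0,0],"rot":[0,0,0],"gripper":5.0}
  ]
}}

```text
time_s: 12.5
eef_pos: [585.0, 187.6, 84.2]
ee_rot: [-0.0, 0.998, 0.057, 0.0]
force: [-2.0, -0.3, 0.9]
grip_width: 0.591
grip_force: 1.2
```

```bash
python3 - <<'E'
from wr import *
c,C=wrist('pics/w5.png')
s=sense();print(s['eef_pos'],s['grip_width'],s['force'])
for k,g in(('bs',(634,192)),('bl',(637,304)),('br',(663,83))): print(k,ring(C,g,46))
E
```

```text
[585.12930282 187.58772818  84.21604487] 0.5835604778996334 [-0.8308266   0.75726802  0.13579024]
bs (array([633.7, 192.8]), 1.31, 12296)
bl (array([635.1, 303. ]), 1.04, 5293)
br (array([662.1,  82.5]), 1.01, 5225)
```

View pics/w5.png

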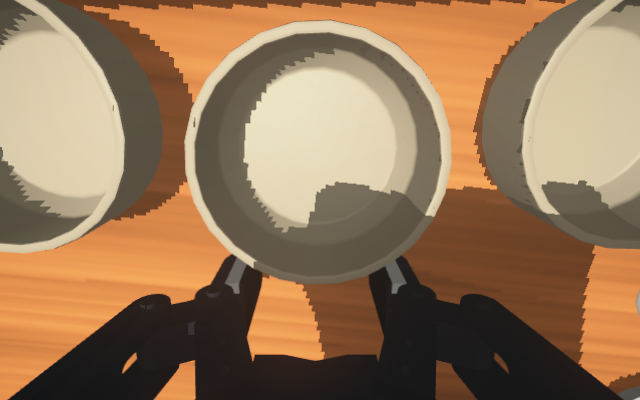

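The bowl at (316,152) is central between its neighbours, about 15 mm short of the strip.

Emit:
{"method": "step_arm", "body": {
  "plan": [
    {"offset":[0.3,0,0],"rot":[0,0,0],"gripper":5.0},
    {"offset":[0.6,0,0],"rot":[0,0,0],"gripper":5.0},
    {"offset":[0.9,0,0],"rot":[0,0,0],"gripper":5.0},
    {"offset":[1.1,0,0],"rot":[0,0,0],"gripper":5.0},
    {"offset":[1.3,0,0],"rot":[0,0,0],"gripper":5.0}
  ]
}}

```text
time_s: 13.05
eef_pos: [597.8, 189.0, 84.2]
ee_rot: [0.0, 0.998, 0.057, -0.0]
force: [-1.0, 0.2, 0.6]
grip_width: 0.582
grip_force: 1.0
```

Emit:
{"method": "step_arm", "body": {
  "plan": [
    {"offset":[0.1,0,0],"rot":[0,0,0],"gripper":5.0}
  ]
}}

```text
time_s: 13.15
eef_pos: [598.8, 189.2, 84.2]
ee_rot: [-0.0, 0.998, 0.057, 0.0]
force: [-1.5, -0.2, 0.7]
grip_width: 0.584
grip_force: 1.0
```

Emit:
{"method": "step_arm", "body": {
  "plan": [
    {"offset":[0.1,0,0],"rot":[0,0,0],"gripper":5.0}
  ]
}}

```text
time_s: 13.25
eef_pos: [599.7, 189.3, 84.2]
ee_rot: [-0.0, 0.998, 0.057, -0.0]
force: [-0.8, -0.7, 0.6]
grip_width: 0.585
grip_force: 1.0
```

Emit:
{"method": "step_arm", "body": {
  "plan": [
    {"offset":[0.1,0,0],"rot":[0,0,0],"gripper":5.0}
  ]
}}

```text
time_s: 13.35
eef_pos: [600.2, 189.4, 84.1]
ee_rot: [0.0, 0.998, 0.057, -0.001]
force: [-7.6, -0.6, 4.1]
grip_width: 0.588
grip_force: 3.3
```

Emit:
{"method": "step_arm", "body": {
  "plan": [
    {"offset":[0.1,0,0],"rot":[0,0,0],"gripper":5.0}
  ]
}}

```text
time_s: 13.45
eef_pos: [600.5, 189.4, 84.0]
ee_rot: [0.0, 0.998, 0.057, -0.002]
force: [-11.6, -3.3, 5.1]
grip_width: 0.584
grip_force: 5.9
```

Emit:
{"method": "step_arm", "body": {
  "plan": [
    {"offset":[0.1,0,0],"rot":[0,0,0],"gripper":5.0}
  ]
}}

```text
time_s: 13.55
eef_pos: [600.9, 189.5, 84.0]
ee_rot: [0.0, 0.998, 0.057, -0.003]
force: [-16.7, -3.5, 9.6]
grip_width: 0.588
grip_force: 8.6
```

Contact with the strip. I'll back off, lift and check.

Emit:
{"method": "step_arm", "body": {
  "plan": [
    {"offset":[-0.3,0,0],"rot":[0,0,0],"gripper":5.0},
    {"offset":[-0.9,0,0],"rot":[0,0,0],"gripper":5.0},
    {"offset":[-2.0,0,0],"rot":[0,0,0],"gripper":5.0},
    {"offset":[-4.0,0,0],"rot":[0,0,0],"gripper":5.0},
    {"offset":[-6.0,0,0],"rot":[0,0,0],"gripper":5.0},
    {"offset":[-7.0,0,-4.0],"rot":[0,0,0],"gripper":5.0},
    {"offset":[-7.0,0,-8.0],"rot":[0,0,0],"gripper":5.0},
    {"offset":[-7.0,0,-12.0],"rot":[0,0,0],"gripper":5.0},
    {"offset":[-7.0,0,-15.6],"rot":[0,0,0],"gripper":5.0},
    {"offset":[-7.0,0,-15.6],"rot":[0,0,0],"gripper":5.0}
  ]
}}

```text
time_s: 14.55
eef_pos: [534.4, 181.9, 245.4]
ee_rot: [-0.0, 0.998, 0.057, 0.005]
force: [0.2, 0.6, -0.2]
grip_width: 0.584
grip_force: 0.0
```

```bash
python3 - <<'E'
from wr import *
c,C=wrist()
for k,g in(('bs',(649,193)),('bl',(636,304)),('br',(663,83))): print(k,ring(C,g,46))
c=grab('scene'); cv2.imwrite('pics/scene1.png',c['color'][:,:,::-1])
C=cloud(c)
for k,g,r in(('bs',(649,193),46),('bl',(636,304),46),('br',(663,83),46),('rs',(668,-176),32),('rl',(673,-90),32),('rr',(662,-265),32)): print(k,ring(C,g,r))
E
```

```text
bs (array([649.2, 194.5]), 1.04, 1507)
bl (array([635.1, 303.1]), 1.08, 1695)
br (array([662. ,  82.3]), 1.05, 1692)
bs (array([651.8, 194.7]), 1.21, 135)
bl (array([637.7, 304.1]), 1.31, 143)
br (array([664.3,  82.1]), 1.3, 152)
rs (array([ 670.2, -174.7]), 1.52, 104)
rl (array([673. , -89.2]), 1.18, 107)
rr (array([ 663. , -265.5]), 1.43, 106)
```

View pics/scene1.png

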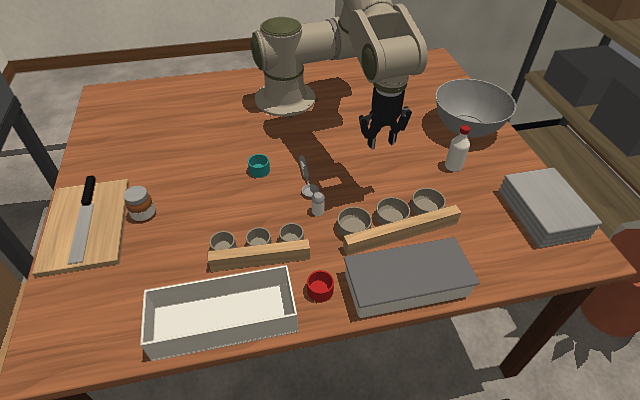

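Both strays stand in their gaps, the bowl at (392,210) and the ramekin at (258,237). Each is against its strip and clear of its neighbours, and nothing else has moved.

```bash
python3 -c "
from rig import *
print(finish_job())"
```

```text
the job is handed in; nothing more can be done
None
```

I pushed both strays into their gaps until each touched its strip, clear of both neighbours and with nothing else moved in the last images, and handed the job in; the hand-in gave no verdict.

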